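# Turn the jammed fittings tray square and lift it out of the crate

## Robot

A 7-joint arm with a two-finger parallel gripper is mounted at the origin on the work surface. World frame = base frame: x ahead of the robot, y to its left, z up, the work surface at z = 0. Lengths are in m, angles in rad, forces in N, time in s.
With the tool pointing down it reaches from about 0.425 to 0.925 m from the base axis. Payload 6.8 kg.
Tool frame: the origin (TCP) lies at the very end of the fingers, on their centre line; the grasp point (between the pads) lies 19 mm behind it; z points along the fingers, y is the line along which they close (so a half turn about z gives the same grasp; the last joint's range is limited). The gripper opens to 85 mm and grips with 20 to 120 N. Pads are 22 mm wide; open, the fingers measure 114 mm over their backs; the gripper's body (76 mm by 85 mm) begins 54 mm behind the grasp point. The pads swing forward as they close: fully open they stand 13 mm farther back than shut.
Start: joints at [-1.414, 0.477, 0.022, 1.555, -0.011, 1.109, -0.083], TCP at [0.177, 0.651, 0.231] pointing down, gripper open.
Joint ranges: [-2.96, 2.96], [-0.34, 2.1], [-1.41, 1.46], [0.24, 2.44], [-1.37, 4.51], [0.17, 1.92], [-2.96, 2.96]. Speed limits (rad/s): [2.39, 2.39, 3.14, 3.14, 3.14, 3.14, 3.14].

## Interface

Orientations are given as a rotation vector (axis times angle).
In Python, from bench import r gives the robot as it stands.
- The arm moves only by the shell command python3 -m jog 'ROWS' [FORCE]. ROWS is JSON, a list of rows, each an object of numbers: "fingers": the finger opening in m, from 0 to 0.0854; "x", "y", "z": the shift along the tool's x, y, z in m; "rx", "ry", "rz": the turn, a rotation vector about the tool's x, y, z in degrees. In form: [{"fingers": .., "x": .., "y": .., "z": .., "rx": .., "ry": .., "rz": ..}, ...]. A call has 1 to 8 rows; each row shifts and turns the commanded pose from where the row before left it, along the tool's axes as they then stand; what a row does not reach is not made up. A row lasts 1/8 s, in which the tool goes at most 62.5 mm and 10.7 degrees, less where a joint would pass 70% of its speed; a pose out of reach is approached as far as the arm can. A call is refused whole if a number of a shift passes 0.0625 or a number of a turn 10.7, either way. A call with a gripper value outside its range is refused whole. The fingers move at their own pace and stop on an object; FORCE is the grip in N (left out, the last holds). Time passes only in rows, so rows that do not move let the fingers close. It gives the time, the measured TCP pose, the force, the opening and the grip force at its end, in the units of the state.
- r.get_obs(): the state, without advancing time (a new reading comes with each control period).
- r.grab_frame(name): name is "side" or "top"; returns (picture, depth): 420x560x3 uint8, red, green, blue; 420x560 float32, m along the optical axis (not along the pixel's ray), 0 where there is no reading.
- r.get_calibration(name): a dict with "mtx" (3x3 intrinsics, pixels), "extrinsics" (4x4, takes a point from camera to world coordinates). Camera axes: x right, y down, z forward; pixel columns grow to the right and rows downward; lengths in m; the calibration is good to about 2 mm. A picture is of the moment at which its call begins. get_calibration takes no time and is no camera call.
- r.hand_in(): hands the job in; it is judged then, once.
Trained networks look in the newest picture that a camera, given by its name, has taken for a name from the list of things; names that differ only in an ending like _2 or _b are one class to them, and where a whole thing is asked for, a point or a joint stands for the part that bears it (a point fixed in the world has none). Each returns a list of dicts, best first, with "score" (0 to 1); they miss things now and then, are a little off and sometimes report something else, mostly with a low value. They report only what shows in the picture. A call takes as long as a camera call. They do not tell look-alikes from the thing itself.
- r.search_frame(target, camera): "xyz" ([x, y, z] in m, in world coordinates, good to about 4 mm: the middle of the surface that is visible of it).
- r.landmark_of(target, camera): "xyz" ([x, y, z] in m, in world coordinates, good to about 4 mm: a listed point, or the origin of a listed thing).
The state is a dict: "clock": time; "joints": joint angles; "qvel": joint speeds; "tau": joint torques, N m; "tcp_pos": TCP position; "orientation": TCP orientation; "contact_force": force on the tool from outside, world axes, zero at the start; "moment": the same for the moment, N m; "grip_width": finger opening in m; "gripper_force": force on a finger pad.
Only numpy, scipy, OpenCV 4.12 (cv2) and the standard library are available. Lean on these libraries where they do the work, as an engineer would, in place of code of your own. Each camera call takes 0.05 s, during which the arm holds its last target. There are 200 camera calls.

## Task

The red fittings tray has got wedged askew in the upper grey crate, its corners caught under the crate's long lips. Turn it flat along the crate's walls while it is still down in the crate so its corners come free, then lift it out and set it down (don't drop it) in the middle of the green mat, and let go. Leave the blue tray alone.

Things in the scene. Friction and masses are not known exactly. Their poses are not given: they have to be found in the camera images.
- red_tray: Open red plastic tray 130 (x) x 200 (y) x 32 mm, 0.4 kg. Origin: centre of underside. Over its middle, along y, a black grip bar 14 mm thick (x), 104 long (y), 70 to 100 mm above the underside, on two posts at y +-45 mm. Starts flat on the upper crate's floor, turned 24 to 29 degrees (+yaw) from the crate, corners under the lips; turns freely; can rise only when within about 10 degrees of square.
- crates: Stacked pair of shallow grey crates, fixed, each 231 (x) x 330 (y) x 60 mm, open on top. Origin: centre of the stack's underside. Upper crate: inner floor 68 mm above the origin, inside 215 x 314 mm; lips along both long sides (at +-x), 112 to 120 mm above the origin, leave a mouth 171 (x) x 314 mm (y). Nothing of it is higher than 120 mm.
- mat: Green rubber mat, fixed on the bench, 200 (x) x 260 (y) x 4 mm. Origin at the centre of its underside, z up.
- blue_tray: A second tray of the same shape and size as the red one but blue, standing free on the bench farther back; not to be moved. Origin at the centre of its underside.
Things that resemble listed ones, but are neither listed nor needed, are in the scene too. Of the things that look like the red_tray, the larger one is meant.

How it is judged:
On the way, in this order (a step that is already met when the one before it is completed fails the run):
1. the red tray, still down in the upper crate, is turned square with its walls (within 10 degrees) (angle between the y axis of red_tray and the y axis of crates, either way round below 0.18 rad and z of red_tray in the frame of crates below 0.085 m and horizontal distance between red_tray and crates below 0.08 m), for 0.1 s.
2. the red tray is lifted out over the crate's rim (z of red_tray in the frame of crates above 0.122 m), for 0.1 s.
At the end, for the whole second after the job is handed in: The red tray stands upright, released and at rest on the green mat, its centre within 30 mm of the mat's centre (any yaw); the blue tray is within 30 mm of where it was (horizontal distance between red_tray and mat below 0.03 m and z of red_tray in the frame of mat below 0.012 m and angle between red_tray's own z axis and vertical below 0.1 rad and linear speed of red_tray below 0.02 m/s and contact force between red_tray and the fingers below 0.1 N and distance of blue_tray from where it was at the start of the episode below 0.03 m); the robot touches nothing.
It fails at once if the red tray is dropped: let go more than 35 mm above the mat or bench (contact force between red_tray and the fingers below 0.01 N and height (world z) of red_tray above 0.039 m and horizontal distance between red_tray and crates above 0.25 m).
It fails at once if the blue tray is moved by more than 30 mm (distance of blue_tray from where it was at the start of the episode above 0.03 m).
It also fails if it takes over 43 s, if anything falls off the work surface, if the arm or the gripper's body presses on something with over 40 N, if the wrist force passes 120 N, or if a joint passes its speed limit or range.

## Working session

There is one attempt and no reset: what is moved stays moved. The work goes in short steps, Python scripts to look and compute and a shell command to move; the robot and the scene stay as the last step left them, time stands still between calls to the robot, and variables do not carry over. Pictures are saved under pics/ and viewed, at most 10 in all, crops included, and the job is handed in when it is done.

```bash
mkdir -p pics
cat > h.py <<'E'
from bench import r
import numpy as np, cv2
def pts(cam,d):
    c=r.get_calibration(cam);K=np.array(c["mtx"]);T=np.array(c["extrinsics"])
    v,u=np.indices(d.shape);P=np.stack([(u-K[0,2])/K[0,0]*d,(v-K[1,2])/K[1,1]*d,d],-1)
    return P@T[:3,:3].T+T[:3,3]
def pix(cam,p):
    c=r.get_calibration(cam);K=np.array(c["mtx"]);T=np.array(c["extrinsics"])
    q=K@(T[:3,:3].T@(np.array(p)-T[:3,3]));return (q[:2]/q[2]).round().astype(int).tolist()
E
python3 - <<'E'
from h import *
print(r.get_obs())
ims=[]
for cam in("top","side"):
    im,d=r.grab_frame(cam);np.savez("pics/"+cam,im=im,d=d)
    cv2.imwrite(f"pics/{cam}0.png",im[:,:,::-1])
    for t in("red_tray","crates","mat","blue_tray"):
        for k in r.landmark_of(t,cam): print(cam,t,round(k["score"],2),np.round(k["xyz"],3),pix(cam,k["xyz"]))
E
```

```text
{'clock': 0.0, 'joints': array([-1.41410167,  0.47781778,  0.02232189,  1.55644644, -0.01150103,
        1.10929114, -0.08307605]), 'qvel': array([-0.00057209,  0.00102924,  0.00015056,  0.00108044,  0.00138322,
        0.00110349,  0.00109247]), 'tau': array([ 3.33486760e-04, -5.96466100e+01,  1.60843939e+00, -2.81184608e+01,
        1.24968082e-02,  9.78285796e-03, -5.21581626e-06]), 'tcp_pos': array([0.17650397, 0.65090448, 0.23031563]), 'orientation': array([-4.14614073e-01, -3.11399577e+00,  2.87637253e-03]), 'contact_force': array([ 0.58213504, -0.37183123, -0.16486146]), 'moment': array([ 0.03064968,  0.07652363, -0.02905929]), 'gripper_force': 0.0, 'grip_width': 0.08538041914641983}
top red_tray 0.78 [ 0.541 -0.251  0.07 ] [411, 219]
top mat 0.69 [ 0.495  0.254 -0.001] [147, 239]
top blue_tray 0.92 [ 0.757 -0.067 -0.001] [310, 117]
side red_tray 0.89 [ 0.536 -0.253  0.069] [313, 135]
side red_tray 0.7 [ 0.289 -0.208 -0.   ] [418, 197]
side mat 0.67 [0.496 0.256 0.003] [255, 365]
side blue_tray 0.72 [ 0.76  -0.069  0.   ] [186, 191]
```

View pics/top0.png

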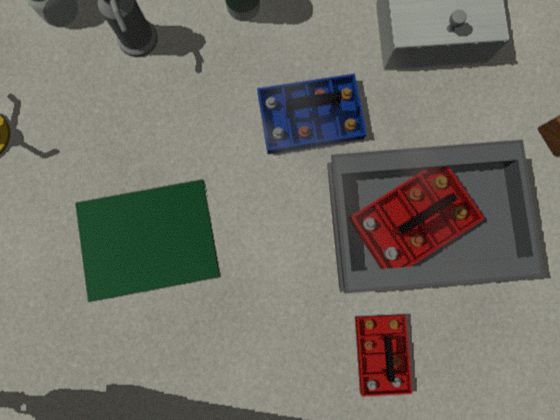

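View pics/side0.png

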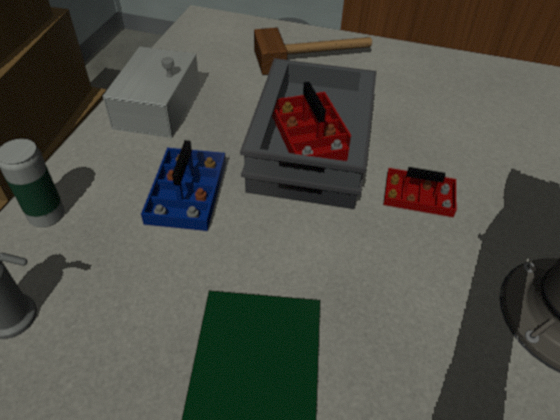

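Candidates: the red tray in the crate (top 415,218; side 313,135) and a smaller red tray on the bench (top 384,355; side 418,190). The one in the crate is larger and wedged in the crate, so it fits. I'll confirm it in a crop and measure the angles.

Run:
```python
from h import *
f=np.load("pics/top.npz");im,d=f["im"].astype(int),f["d"];P=pts("top",d);X,Y,Z=np.moveaxis(P,-1,0)
def rect(n,m):
    q=P[m];b=cv2.minAreaRect(q[:,:2].astype(np.float32)*1000);print(n,m.sum(),"z",np.percentile(q[:,2],[5,50,95]).round(3),"c",np.round(b[0]),"size",np.round(b[1]),"ang",round(b[2],1))
def big(m):
    n,l,s,_=cv2.connectedComponentsWithStats(m.astype(np.uint8));return l==1+s[1:,4].argmax()
R,G,B=np.moveaxis(im,-1,0)
near=(abs(X-.54)<.2)&(abs(Y+.26)<.25)
rect("rim",big(near&(Z>.108)&(Z<.128)&(R<130)&(abs(R-G)<25)))
rect("bar",big(near&(Z>.155)&(Z<.18)))
red=near&(R>110)&(G<60)&(Z>.07)
rect("redtray",big(red))
rect("mat",big((G>R+20)&(G>B+10)&(Y>.05)&(Y<.45)))
rect("blue",big((B>R+50)&(B>G+40)))
rect("bluebar",big((abs(X-.757)<.1)&(abs(Y+.067)<.12)&(Z>.085)&(Z<.11)))
rect("small",big((R>110)&(G<60)&(X<.4)&(Y<0)))
c=im[130:410,320:550].astype(np.uint8);cv2.imwrite("pics/crop.png",cv2.resize(c,None,fx=2,fy=2)[:,:,::-1])
```

```text
rim 10289 z [0.117 0.12  0.122] c [ 543. -280.] size [244. 344.] ang 6.2
bar 578 z [0.162 0.168 0.17 ] c [ 539. -253.] size [ 14. 103.] ang 33.3
redtray 514 z [0.095 0.099 0.102] c [ 540. -274.] size [107. 166.] ang 33.6
mat 12883 z [0.002 0.005 0.007] c [496. 254.] size [198. 258.] ang 12.2
blue 1000 z [0.003 0.008 0.034] c [634. -99.] size [129. 416.] ang 82.6
bluebar 546 z [0.088 0.1   0.102] c [756. -67.] size [ 16. 104.] ang 10.4
small 1359 z [0.002 0.006 0.025] c [ 288. -214.] size [143. 101.] ang 4.0
```

View pics/crop.png

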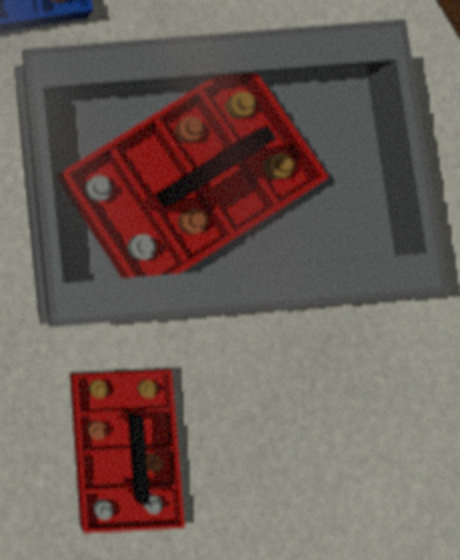

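The crop shows that the tray in the crate (crop 195,175) is clearly larger than the bench one (crop 130,450), so it is the one meant. Bar yaw is 33.3° and crate yaw 6.2°, so the skew is 27°, as stated. Its centre is (0.539, -0.253) and the bar top is at 0.168. Now I approach.

```bash
cat > to.py <<'E'
import sys
from h import *
from scipy.spatial.transform import Rotation as Ro
o=r.get_obs();R=Ro.from_rotvec(o["orientation"]).as_matrix();t=np.array([float(a) for a in sys.argv[1:4]])
yaw=np.degrees(np.arctan2(R[1,1],R[0,1]));w=float(sys.argv[4])
print("clock",o["clock"],"tcp",o["tcp_pos"].round(4),"yaw",yaw.round(2),"tilt",R[2].round(3),"w",o["grip_width"].round(4),"gf",round(o["gripper_force"],1),"F",o["contact_force"].round(1),"j",o["joints"].round(2))
print("shift in tool axes",(R.T@(t-o["tcp_pos"])).round(4),"rz",round(-((w-yaw+90)%180-90),2))
E
python3 -m jog '[{"x":-0.0505,"y":-0.032},{"x":-0.0505,"y":-0.032},{"x":-0.0505,"y":-0.032},{"x":-0.0505,"y":-0.032},{"x":-0.0505,"y":-0.032},{"x":-0.0505,"y":-0.032},{"x":-0.0505,"y":-0.032},{"x":-0.0505,"y":-0.032}]'
python3 -m jog '[{"x":-0.018,"y":-0.052},{"x":-0.018,"y":-0.052},{"x":-0.018,"y":-0.052},{"x":-0.018,"y":-0.052},{"x":-0.018,"y":-0.052},{"x":-0.018,"y":-0.052},{"x":-0.018,"y":-0.052},{"x":-0.018,"y":-0.052}]'
python3 -m jog '[{"rz":10.4},{"rz":10.4},{"rz":10.4},{"rz":10.3},{}]'
python3 to.py .539 -.253 .134 33.3
```

```text
validation failed for argument at $[0]...
validation failed for argument at $[0]...
validation failed for argument at $[0]...
Traceback (most recent call last):
  File "to.py", line 6, in <module>
    print("clock",o["clock"],"tcp",o["tcp_pos"].round(4),"yaw",yaw.round(2),"tilt",R[2].round(3),"w",o["grip_width"].round(4),"gf",round(o["gripper_force"],1),"F",o["contact_force"].round(1),"j",o["joints"].round(2))
                                                                                                     ^^^^^^^^^^^^^^^^^^^^^
AttributeError: 'float' object has no attribute 'round'
```

Each row needs every key.

```bash
sed -i 's/o\["grip_width"\].round(4)/round(o["grip_width"],4)/' to.py
python3 -m jog '[{"fingers":0.085,"x":-0.0505,"y":-0.032,"z":0,"rx":0,"ry":0,"rz":0},{"fingers":0.085,"x":-0.0505,"y":-0.032,"z":0,"rx":0,"ry":0,"rz":0},{"fingers":0.085,"x":-0.0505,"y":-0.032,"z":0,"rx":0,"ry":0,"rz":0},{"fingers":0.085,"x":-0.0505,"y":-0.032,"z":0,"rx":0,"ry":0,"rz":0},{"fingers":0.085,"x":-0.0505,"y":-0.032,"z":0,"rx":0,"ry":0,"rz":0},{"fingers":0.085,"x":-0.0505,"y":-0.032,"z":0,"rx":0,"ry":0,"rz":0},{"fingers":0.085,"x":-0.0505,"y":-0.032,"z":0,"rx":0,"ry":0,"rz":0},{"fingers":0.085,"x":-0.0505,"y":-0.032,"z":0,"rx":0,"ry":0,"rz":0}]'
python3 to.py .539 -.253 .2 33.3
```

```text
clock: 1.5
tcp_pos: [0.5008, 0.2972, 0.2317]
orientation: [0.414, 3.114, 0.001]
contact_force: [0.5, 0.8, -0.5]
grip_width: 0.0851
gripper_force: 0.0
clock 1.5 tcp [0.5008 0.2972 0.2317] yaw 74.84 tilt [-0.     0.001 -1.   ] w 0.0851 gf 0.0 F [ 0.5  0.8 -0.5] j [-0.79  0.32  0.18  1.79 -0.07  1.03  0.73]
shift in tool axes [-0.1808 -0.5211  0.0313] rz 41.54
```

```bash
python3 -m jog '[{"fingers":0.085,"x":-0.02,"y":-0.058,"z":0,"rx":0,"ry":0,"rz":0},{"fingers":0.085,"x":-0.02,"y":-0.058,"z":0,"rx":0,"ry":0,"rz":0},{"fingers":0.085,"x":-0.02,"y":-0.058,"z":0,"rx":0,"ry":0,"rz":0},{"fingers":0.085,"x":-0.02,"y":-0.058,"z":0,"rx":0,"ry":0,"rz":0},{"fingers":0.085,"x":-0.02,"y":-0.058,"z":0,"rx":0,"ry":0,"rz":0},{"fingers":0.085,"x":-0.02,"y":-0.058,"z":0,"rx":0,"ry":0,"rz":0},{"fingers":0.085,"x":-0.02,"y":-0.058,"z":0,"rx":0,"ry":0,"rz":0},{"fingers":0.085,"x":-0.02,"y":-0.058,"z":0,"rx":0,"ry":0,"rz":0}]'
python3 -m jog '[{"fingers":0.085,"x":-0.02,"y":-0.058,"z":0,"rx":0,"ry":0,"rz":0},{"fingers":0.085,"x":0,"y":0,"z":0,"rx":0,"ry":0,"rz":10.4},{"fingers":0.085,"x":0,"y":0,"z":0,"rx":0,"ry":0,"rz":10.4},{"fingers":0.085,"x":0,"y":0,"z":0,"rx":0,"ry":0,"rz":10.4},{"fingers":0.085,"x":0,"y":0,"z":0,"rx":0,"ry":0,"rz":10.4},{"fingers":0.085,"x":0,"y":0,"z":0,"rx":0,"ry":0,"rz":0}]'
python3 to.py .539 -.253 .135 33.3
```

```text
clock: 2.5
tcp_pos: [0.5327, -0.1928, 0.2317]
orientation: [0.414, 3.113, 0.0]
contact_force: [1.5, 0.3, -0.4]
grip_width: 0.0852
gripper_force: 0.0
clock: 3.25
tcp_pos: [0.5368, -0.2521, 0.2313]
orientation: [1.491, 2.765, -0.0]
contact_force: [-0.1, 0.4, 0.2]
grip_width: 0.0849
gripper_force: 0.0
clock 3.25 tcp [ 0.5368 -0.2521  0.2313] yaw 33.34 tilt [-0. -0. -1.] w 0.0849 gf 0.0 F [-0.1  0.4  0.2] j [-0.13  0.38  0.6   1.79 -0.25  1.04  1.15]
shift in tool axes [-0.002   0.0014  0.0963] rz 0.04
```

```bash
python3 -m jog '[{"fingers":0.085,"x":-0.002,"y":0.0014,"z":0.04,"rx":0,"ry":0,"rz":0},{"fingers":0.085,"x":0,"y":0,"z":0.036,"rx":0,"ry":0,"rz":0},{"fingers":0.085,"x":0,"y":0,"z":0.02,"rx":0,"ry":0,"rz":0},{"fingers":0.085,"x":0,"y":0,"z":0,"rx":0,"ry":0,"rz":0},{"fingers":0.03,"x":0,"y":0,"z":0,"rx":0,"ry":0,"rz":0},{"fingers":0.03,"x":0,"y":0,"z":0,"rx":0,"ry":0,"rz":0},{"fingers":0.0,"x":0,"y":0,"z":0,"rx":0,"ry":0,"rz":0},{"fingers":0.0,"x":0,"y":0,"z":0,"rx":0,"ry":0,"rz":0}]' 60
python3 -m jog '[{"fingers":0,"x":0,"y":0,"z":0,"rx":0,"ry":0,"rz":0},{"fingers":0,"x":0,"y":0,"z":0,"rx":0,"ry":0,"rz":0}]' 60
python3 to.py .539 -.253 .135 6.2
```

```text
clock: 4.25
tcp_pos: [0.5394, -0.2531, 0.1358]
orientation: [1.493, 2.763, 0.001]
contact_force: [-1.4, -0.7, -0.8]
grip_width: 0.0129
gripper_force: 61.3
clock: 4.5
tcp_pos: [0.5394, -0.2531, 0.1358]
orientation: [1.493, 2.763, 0.001]
contact_force: [0.3, 1.5, 5.2]
grip_width: 0.013
gripper_force: 61.5
clock 4.5 tcp [ 0.5394 -0.2531  0.1358] yaw 33.24 tilt [-0.     0.001 -1.   ] w 0.013 gf 61.5 F [0.3 1.5 5.2] j [-0.07  0.5   0.54  1.87 -0.33  0.86  1.22]
shift in tool axes [ 0.0003 -0.0003  0.0008] rz 27.04
```

Gripped on the 14 mm bar. Now I turn it by 27° at moderate speed.

```bash
python3 -m jog '[{"fingers":0,"x":0,"y":0,"z":0,"rx":0,"ry":0,"rz":5},{"fingers":0,"x":0,"y":0,"z":0,"rx":0,"ry":0,"rz":5},{"fingers":0,"x":0,"y":0,"z":0,"rx":0,"ry":0,"rz":5},{"fingers":0,"x":0,"y":0,"z":0,"rx":0,"ry":0,"rz":5},{"fingers":0,"x":0,"y":0,"z":0,"rx":0,"ry":0,"rz":5},{"fingers":0,"x":0,"y":0,"z":0,"rx":0,"ry":0,"rz":2},{"fingers":0,"x":0,"y":0,"z":0,"rx":0,"ry":0,"rz":0},{"fingers":0,"x":0,"y":0,"z":0,"rx":0,"ry":0,"rz":0}]' 60
python3 to.py .54 -.253 .136 6.2
python3 - <<'E'
from h import *
im,d=r.grab_frame("side");cv2.imwrite("pics/side1.png",cv2.resize(im[20:260,180:500],None,fx=2,fy=2)[:,:,::-1])
E
```

```text
clock: 5.5
tcp_pos: [0.5392, -0.2536, 0.1358]
orientation: [2.097, 2.338, 0.0]
contact_force: [-0.2, -0.3, 5.7]
grip_width: 0.0131
gripper_force: 61.8
clock 5.5 tcp [ 0.5392 -0.2536  0.1358] yaw 6.24 tilt [-0.001  0.001 -1.   ] w 0.0131 gf 61.8 F [-0.2 -0.3  5.7] j [-0.16  0.53  0.67  1.87 -0.42  0.88  0.82]
shift in tool axes [ 0.0005  0.0008 -0.0002] rz 0.04
```

View pics/side1.png

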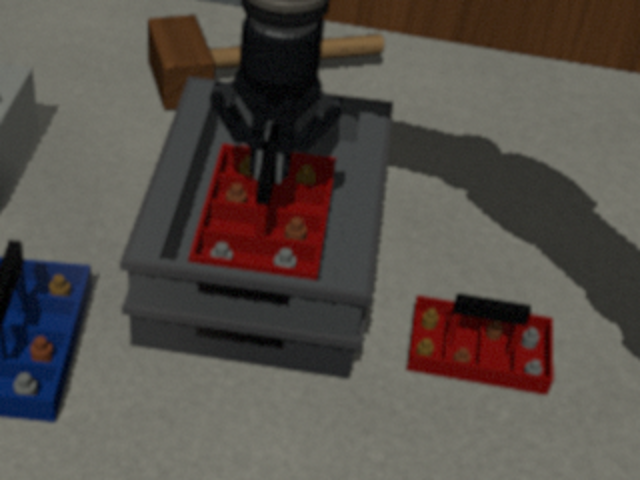

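The tray is square in the crate (crop 265,215), parallel to the long walls, and clear of the lips. Lift it.

```bash
python3 -m jog '[{"fingers":0,"x":0,"y":0,"z":-0.01,"rx":0,"ry":0,"rz":0},{"fingers":0,"x":0,"y":0,"z":-0.01,"rx":0,"ry":0,"rz":0},{"fingers":0,"x":0,"y":0,"z":-0.005,"rx":0,"ry":0,"rz":0},{"fingers":0,"x":0,"y":0,"z":0,"rx":0,"ry":0,"rz":0}]' 60
python3 -m jog '[{"fingers":0,"x":0,"y":0,"z":-0.01,"rx":0,"ry":0,"rz":0},{"fingers":0,"x":0,"y":0,"z":-0.015,"rx":0,"ry":0,"rz":0},{"fingers":0,"x":0,"y":0,"z":-0.02,"rx":0,"ry":0,"rz":0},{"fingers":0,"x":0,"y":0,"z":-0.02,"rx":0,"ry":0,"rz":0},{"fingers":0,"x":0,"y":0,"z":-0.01,"rx":0,"ry":0,"rz":0},{"fingers":0,"x":0,"y":0,"z":0,"rx":0,"ry":0,"rz":0},{"fingers":0,"x":0,"y":0,"z":0,"rx":0,"ry":0,"rz":0}]'
python3 to.py .496 .254 .236 12.2
```

```text
clock: 6.05
tcp_pos: [0.5391, -0.2532, 0.1607]
orientation: [2.097, 2.338, 0.001]
contact_force: [0.0, 0.4, -3.8]
grip_width: 0.0129
gripper_force: 60.5
clock: 6.92
tcp_pos: [0.5386, -0.2528, 0.2347]
orientation: [-2.097, -2.338, 0.0]
contact_force: [-0.2, -0.4, -4.3]
grip_width: 0.0132
gripper_force: 60.5
clock 6.925 tcp [ 0.5386 -0.2528  0.2347] yaw 6.24 tilt [ 0.001 -0.001 -1.   ] w 0.0132 gf 60.5 F [-0.2 -0.4 -4.3] j [-0.22  0.42  0.74  1.79 -0.32  1.06  0.74]
shift in tool axes [ 0.5084  0.0128 -0.001 ] rz -5.96
```

```bash
python3 -m jog '[{"fingers":0,"x":0.02,"y":0,"z":0,"rx":0,"ry":0,"rz":0},{"fingers":0,"x":0.04,"y":0,"z":0,"rx":0,"ry":0,"rz":0},{"fingers":0,"x":0.05,"y":0,"z":0,"rx":0,"ry":0,"rz":0},{"fingers":0,"x":0.05,"y":0,"z":0,"rx":0,"ry":0,"rz":0},{"fingers":0,"x":0.05,"y":0,"z":0,"rx":0,"ry":0,"rz":0},{"fingers":0,"x":0.05,"y":0,"z":0,"rx":0,"ry":0,"rz":0},{"fingers":0,"x":0.05,"y":0,"z":0,"rx":0,"ry":0,"rz":0},{"fingers":0,"x":0.05,"y":0,"z":0,"rx":0,"ry":0,"rz":0}]'
python3 -m jog '[{"fingers":0,"x":0.05,"y":0.006,"z":0,"rx":0,"ry":0,"rz":0},{"fingers":0,"x":0.04,"y":0.006,"z":0,"rx":0,"ry":0,"rz":0},{"fingers":0,"x":0.03,"y":0,"z":0,"rx":0,"ry":0,"rz":0},{"fingers":0,"x":0.02,"y":0,"z":0,"rx":0,"ry":0,"rz":0},{"fingers":0,"x":0.008,"y":0,"z":0,"rx":0,"ry":0,"rz":-3},{"fingers":0,"x":0,"y":0,"z":0,"rx":0,"ry":0,"rz":-3},{"fingers":0,"x":0,"y":0,"z":0,"rx":0,"ry":0,"rz":0}]'
python3 to.py .496 .254 .072 12.2
python3 - <<'E'
from h import *
im,d=r.grab_frame("side");cv2.imwrite("pics/side2.png",im[:,:,::-1])
E
```

```text
clock: 7.92
tcp_pos: [0.4991, 0.1061, 0.2348]
orientation: [-2.097, -2.338, 0.001]
contact_force: [0.5, 0.7, -3.4]
grip_width: 0.0132
gripper_force: 60.4
clock: 8.8
tcp_pos: [0.496, 0.2518, 0.2352]
orientation: [1.973, 2.444, -0.001]
contact_force: [-0.6, -0.2, -3.4]
grip_width: 0.0132
gripper_force: 60.4
clock 8.8 tcp [0.496  0.2518 0.2352] yaw 12.18 tilt [-0. -0. -1.] w 0.0132 gf 60.4 F [-0.6 -0.2 -3.4] j [-1.05  0.31  0.59  1.87 -0.2   1.02 -0.17]
shift in tool axes [0.0023 0.0005 0.1632] rz -0.02
```

View pics/side2.png

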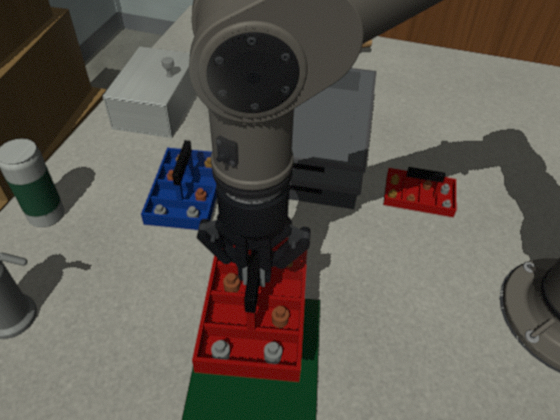

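The red tray (250,310) hangs level over the mat, and the blue tray (183,188) is untouched. Lower to just above contact, then creep.

```bash
python3 -m jog '[{"fingers":0,"x":0.002,"y":0,"z":0.02,"rx":0,"ry":0,"rz":0},{"fingers":0,"x":0,"y":0,"z":0.035,"rx":0,"ry":0,"rz":0},{"fingers":0,"x":0,"y":0,"z":0.04,"rx":0,"ry":0,"rz":0},{"fingers":0,"x":0,"y":0,"z":0.03,"rx":0,"ry":0,"rz":0},{"fingers":0,"x":0,"y":0,"z":0.02,"rx":0,"ry":0,"rz":0},{"fingers":0,"x":0,"y":0,"z":0.01,"rx":0,"ry":0,"rz":0},{"fingers":0,"x":0,"y":0,"z":0.003,"rx":0,"ry":0,"rz":0},{"fingers":0,"x":0,"y":0,"z":0,"rx":0,"ry":0,"rz":0}]'
python3 -m jog '[{"fingers":0,"x":0,"y":0,"z":0.002,"rx":0,"ry":0,"rz":0},{"fingers":0,"x":0,"y":0,"z":0.002,"rx":0,"ry":0,"rz":0},{"fingers":0,"x":0,"y":0,"z":0.001,"rx":0,"ry":0,"rz":0},{"fingers":0,"x":0,"y":0,"z":0,"rx":0,"ry":0,"rz":0}]'
python3 to.py .496 .254 .072 12.2
```

```text
clock: 9.85
tcp_pos: [0.4959, 0.2552, 0.0779]
orientation: [1.972, 2.445, 0.002]
contact_force: [0.0, -0.3, -2.8]
grip_width: 0.0129
gripper_force: 60.4
clock: 10.35
tcp_pos: [0.4953, 0.2551, 0.0722]
orientation: [-1.972, -2.445, 0.0]
contact_force: [-0.0, 0.3, -4.0]
grip_width: 0.0129
gripper_force: 60.4
clock 10.35 tcp [0.4953 0.2551 0.0722] yaw 12.23 tilt [-0. -0. -1.] w 0.0129 gf 60.4 F [-0.   0.3 -4. ] j [-0.95  0.53  0.47  1.99 -0.37  0.7  -0.04]
shift in tool axes [-0.0012  0.0005  0.0002] rz 0.03
```

Not quite in contact yet, so creep on.

```bash
python3 -m jog '[{"fingers":0,"x":0,"y":0,"z":0.001,"rx":0,"ry":0,"rz":0},{"fingers":0,"x":0,"y":0,"z":0,"rx":0,"ry":0,"rz":0}]'
python3 -m jog '[{"fingers":0,"x":0,"y":0,"z":0.001,"rx":0,"ry":0,"rz":0},{"fingers":0,"x":0,"y":0,"z":0,"rx":0,"ry":0,"rz":0}]'
```

```text
clock: 10.6
tcp_pos: [0.4955, 0.2552, 0.0717]
orientation: [-1.972, -2.445, -0.001]
contact_force: [-1.0, -0.3, 2.9]
grip_width: 0.0132
gripper_force: 61.4
clock: 10.85
tcp_pos: [0.4956, 0.2552, 0.0717]
orientation: [-1.972, -2.444, -0.001]
contact_force: [-5.7, -2.3, 13.5]
grip_width: 0.0135
gripper_force: 63.2
```

In contact. Ease off 1 mm, open, then rise once it is open.

```bash
python3 -m jog '[{"fingers":0,"x":0,"y":0,"z":-0.001,"rx":0,"ry":0,"rz":0},{"fingers":0.03,"x":0,"y":0,"z":0,"rx":0,"ry":0,"rz":0},{"fingers":0.085,"x":0,"y":0,"z":0,"rx":0,"ry":0,"rz":0},{"fingers":0.085,"x":0,"y":0,"z":0,"rx":0,"ry":0,"rz":0},{"fingers":0.085,"x":0,"y":0,"z":0,"rx":0,"ry":0,"rz":0},{"fingers":0.085,"x":0,"y":0,"z":0,"rx":0,"ry":0,"rz":0}]'
python3 -m jog '[{"fingers":0.085,"x":0,"y":0,"z":-0.02,"rx":0,"ry":0,"rz":0},{"fingers":0.085,"x":0,"y":0,"z":-0.04,"rx":0,"ry":0,"rz":0},{"fingers":0.085,"x":0,"y":0,"z":-0.05,"rx":0,"ry":0,"rz":0},{"fingers":0.085,"x":-0.06,"y":0,"z":0,"rx":0,"ry":0,"rz":0},{"fingers":0.085,"x":-0.06,"y":0,"z":0,"rx":0,"ry":0,"rz":0},{"fingers":0.085,"x":-0.06,"y":0,"z":0,"rx":0,"ry":0,"rz":0},{"fingers":0.085,"x":-0.06,"y":0,"z":0,"rx":0,"ry":0,"rz":0},{"fingers":0.085,"x":0,"y":0,"z":0,"rx":0,"ry":0,"rz":0}]'
python3 - <<'E'
from h import *
im,d=r.grab_frame("top");cv2.imwrite("pics/top3.png",im[:,:,::-1])
for t in("red_tray","mat","blue_tray"):
    for k in r.landmark_of(t,"top"): print(t,round(k["score"],2),np.round(k["xyz"],3))
X,Y,Z=np.moveaxis(pts("top",d),-1,0)
m=(abs(X-.496)<.08)&(abs(Y-.254)<.08)&(Z>.09)&(Z<.115)
print("bar",m.sum(),X[m].mean(),Y[m].mean(),np.median(Z[m]));print(r.get_obs()["contact_force"])
E
```

```text
clock: 11.6
tcp_pos: [0.4953, 0.2551, 0.0713]
orientation: [-1.972, -2.445, 0.0]
contact_force: [0.6, 0.2, 0.7]
grip_width: 0.0851
gripper_force: 0.0
clock: 12.6
tcp_pos: [0.5466, 0.0142, 0.1819]
orientation: [1.983, 2.434, -0.001]
contact_force: [-1.1, 0.2, 0.6]
grip_width: 0.0848
gripper_force: 0.0
red_tray 0.81 [ 0.292 -0.21   0.003]
red_tray 0.69 [0.499 0.254 0.006]
blue_tray 0.65 [ 0.759 -0.065  0.001]
bar 535 0.4935378399518407 0.2516878182553603 0.10435455691391382
[-0.15326035  0.32186024 -0.46412144]
```

View pics/top3.png

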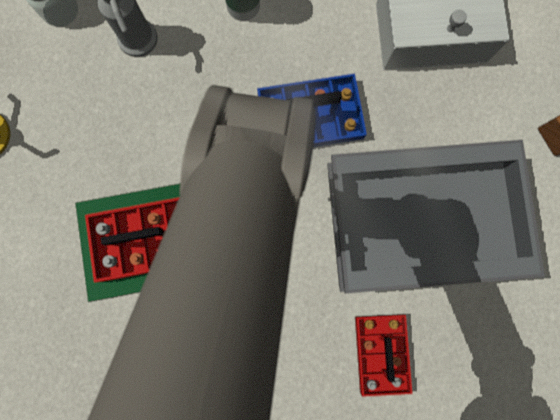

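The red tray (133,240) stands flat in the middle of the mat, with its bar top at 104 mm as it should be. The gripper is clear and the blue tray has not moved.

```bash
python3 -c "from bench import r; print(r.hand_in())"
```

```text
the job is handed in; nothing more can be done
None
```

The red tray was turned square in the crate, lifted out, set down within about 5 mm of the mat's centre and released; the blue tray had not moved, and I handed the job in at about 13 s; no verdict came back.

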